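# Raise the beam of a scrape tester and bring its table home

## Robot

A 6-joint arm with a two-finger parallel gripper is mounted at the origin on a cart in front of the work surface, level with it; the furniture and walls round the work are solid. World frame = base frame: x ahead of the robot, y to its left, z up, the work surface at z = 0. Lengths are in mm, angles in rad, forces in N, time in s.
With the tool pointing down it reaches from about 350 to 975 mm from the base axis. Payload 4.9 kg.
Tool frame: the origin (TCP) lies at the centre of the arm's flange, where the gripper is bolted on; the fingertips stand 173 mm ahead of it and the grasp point (between the pads) lies 155 mm ahead of it; z points along the fingers, y is the line along which they close (so a half turn about z gives the same grasp; the last joint's range is limited). The gripper opens to 85 mm and grips with 20 to 120 N. Pads are 22 mm wide; open, the fingers measure 114 mm over their backs; the gripper's body (76 mm by 85 mm) begins 54 mm behind the grasp point. The pads swing forward as they close: fully open they stand 13 mm farther back than shut.
Start: joints at [1.017, 0.053, 1.613, -0, 1.476, -0.119], TCP at [263.256, 566.833, 404.704] pointing down, gripper open.
Joint ranges: [-3.01, 3.01], [-1.01, 2.22], [0.06, 2.58], [-1.02, 4.17], [0.09, 2.62], [-3.14, 3.14]. Speed limits (rad/s): [2.57, 2.57, 3.14, 3.14, 3.14, 3.14].

## Interface

Orientations are given as a unit quaternion [w, x, y, z].
In Python, from cell import env gives the robot as it stands.
- The arm moves only by the shell command python3 -m inch 'ROWS' [OPENING] [FORCE]. ROWS is JSON, a list of rows, each a list of 6 numbers: the shift along the tool's x, y, z as a fraction of full scale, then the turn, a rotation vector about the tool's x, y, z as a fraction of full scale. A call has 1 to 5 rows; each row shifts and turns the commanded pose from where the row before left it, along the tool's axes as they then stand; what a row does not reach is not made up. Full scale, the value 1, is 0.03 m for a shift and 10 degrees for a turn. A row lasts 1/8 s, in which the tool goes at most 62.5 mm and 10.7 degrees, less where a joint would pass 70% of its speed; a pose out of reach is approached as far as the arm can. A call with a number of a shift or a turn outside -1 to 1 is refused whole. A call with a gripper value outside its range is refused whole. OPENING is the closure, from 0 (fully open) to 1 (shut), set as the call begins (- or left out, the last holds). The fingers move at their own pace and stop on an object; FORCE is the grip in N (left out, the last holds). Time passes only in rows, so rows that do not move let the fingers close. It gives the time, the measured TCP pose, the force, the opening and the grip force at its end, in the units of the state.
- env.state(): the state, without advancing time (a new reading comes with each control period).
- env.grab_frame(name): name is "scene" or "top"; returns a dict with "frame" (420x560x3 uint8, red, green, blue), "intrinsics" (3x3 intrinsics, pixels), "R" (3x3) and "t" (3): a world point X has camera coordinates R X + t. Camera axes: x right, y down, z forward; pixel columns grow to the right and rows downward; lengths in mm; the calibration is good to about 2 mm. A picture is of the moment at which its call begins. There is no depth.
- env.job_done(): hands the job in; it is judged then, once.
The state is a dict: "time_s": time; "joint_pos": joint angles; "joint_vel": joint speeds; "joint_efforts": joint torques, N m; "tcp_pos": TCP position; "tcp_rot": TCP orientation; "ft_force": force on the tool from outside, world axes, zero at the start; "torque": the same for the moment, N m; "width": finger opening in mm; "finger_force": force on a finger pad.
Only numpy, scipy, OpenCV 4.12 (cv2) and the standard library are available. Lean on these libraries where they do the work, as an engineer would, in place of code of your own. Each camera call takes 0.05 s, during which the arm holds its last target. There are 200 camera calls.

## Task

The scrape run is over. Pushing gently with the fingertips and gripping nothing, push the red ball of the tester's counterweighted beam up and over, without flinging it, until the beam tips past its balance point and stays leaning back on its rest. Only then, so that the stylus is not dragged over the coating, push the black knob of the specimen table outwards, away from the pivot, until the table is fully home against its end stop; do not touch the blue panel, and leave the two vials and the brown stopper where they stand.

Things in the scene. Friction and masses are not known exactly. Their poses are not given: they have to be found in the camera images.
- tester: scrape tester fixed to the bench: grey base plate with a table on guide rods and a grey fork 125 mm high that holds the beam. Origin on the bench; plate x -225..+145, y -50..+50 mm, 16 mm high; fork x 75..105, y -19..+19 mm. Its x axis runs along beam and table: -x is outwards (from pivot to the ball end of the beam; the way the table goes home), z up. Ball, knob, beam lie on y = 0.
- beam_pivot (a point): pivot of the beam, at tester (90, 0, 110) mm, axis along tester y; the level beam is a 12 mm square bar from here to 160 mm outwards, with a steel counterweight 44 mm thick 44..86 mm behind the pivot
- beam (a joint): angle of the beam: 0 = level, stylus on the panel (start); grows as the ball end rises; 1.45 = end of travel, counterweight on the rubber rest of the fork. Mass 0.6 to 1.2 kg, little friction, some damping. Balance point near 0.78: below it the beam falls back down, above it falls slowly by itself to 1.45 when the fingers give way. Lifting off needs 2 to 4 N of level push at the ball.
- beam_ball (a point): centre of the red ball, 26 mm across, on a thin upright stem at the outer end of the beam: level, 175 mm outwards of the pivot and 70 mm above it (180 mm above the bench). It moves on a circle of 188 mm radius about the pivot in the tester's plane y = 0, from 22 degrees above the horizontal to 105 degrees. Its outer side (tester -x) is free.
- table (a joint): slide of the specimen table, m: 0 = innermost (under the beam); grows outwards (tester -x); 0.100 = home at the end stop. Starts at 0 to 0.050. Friction about 1.2 N; it stays where it is left. Table 155 x 88 mm, top 40 mm above the bench.
- table_knob (a point): centre of the black ball knob, 22 mm across, 80 mm above the bench, on a thin upright post near the outer end of the table; at tester x = -88 mm minus table, y = 0. Its inner side (tester +x, over the panel) is free once the beam is raised.
- panel (a point): centre of the top of the blue coated panel, 100 x 70 x 2 mm, held on the table, top 42 mm above the bench; four 12 mm wide screw heads beside it reach 50 mm above the bench. 88 mm inwards (tester +x) of the knob.
- vial_0: loose vial with blue cap, 22 mm wide, 48 mm high, standing beside the tester; origin under its centre
- vial_2: loose vial with red cap, 22 mm wide, 48 mm high, standing beside the tester; origin under its centre
- stopper_0: loose brown stopper, 32 mm wide, 25 mm high, standing past the outer end of the tester; origin under its centre
- beam_weight (a point): top of the brass weights on the beam, 38 mm wide, 130 mm outwards of the pivot and 48 mm above it when level; the stylus hangs below them

How it is judged (in metres and radians):
On the way, in this order (a step that is already met when the one before it is completed fails the run):
1. the beam leans back on its rest (angle above 1.38) (value of joint beam above 1.38 rad), for 0.2 s.
2. the table is home at its end stop (slide above 96 mm) (value of joint table above 0.096 m), for 0.2 s.
At the end, for the whole second after the job is handed in: the beam is at rest leaning back on its rest (angle above 1.38 of 1.45) and the table at rest within 4 mm of its end stop (value of joint beam above 1.38 rad and value of joint table above 0.096 m and velocity of joint beam between -0.05 and 0.05 rad/s and velocity of joint table between -0.01 and 0.01 m/s); the robot touches nothing.
It fails at once if the table is slid more than 6 mm while the beam is not up past its balance point (angle below 0.9) (distance of table_knob from where it was at the start of the episode above 0.006 m and value of joint beam below 0.9 rad).
It fails at once if the beam is flung up (faster than 3 rad/s) (velocity of joint beam above 3 rad/s).
It fails at once if the coated panel is touched (contact force between the arm and panel above 0.5 N).
It fails at once if the fingers grip or ram a part of the tester (more than 35 N) (contact force between the fingers and tester above 35 N).
It fails at once if a vial or the stopper is lifted, tipped or moved more than 15 mm (distance of any of vial_0, vial_2, stopper_0 from where it was at the start of the episode above 0.015 m or angle between any of vial_0, vial_2, stopper_0's own z axis and vertical above 0.5 rad).
It also fails if it takes over 45 s, if anything falls off the work surface, if the arm or the gripper's body presses on something with over 40 N, if the wrist force passes 120 N, or if a joint passes its speed limit or range.

## Working session

There is one attempt and no reset: what is moved stays moved. The work goes in short steps, Python scripts to look and compute and a shell command to move; the robot and the scene stay as the last step left them, time stands still between calls to the robot, and variables do not carry over. Pictures are saved under pics/ and viewed, at most 10 in all, crops included, and the job is handed in when it is done.

```bash
ls; mkdir -p pics; python3 - <<'E'
from cell import env
import cv2, numpy as np
for n in("scene","top"):
    f=env.grab_frame(n); cv2.imwrite(f"pics/{n}0.png",cv2.cvtColor(f["frame"],cv2.COLOR_RGB2BGR))
    print(n,np.round(f["intrinsics"],1).tolist(),np.round(f["R"],3).tolist(),np.round(f["t"],1).tolist())
print(env.state())
E
```

```text
pics
scene [[507.0, 0.0, 273.7], [0.0, 507.0, 206.0], [0.0, 0.0, 1.0]] [[0.437, -0.899, -0.019], [-0.651, -0.302, -0.697], [0.62, 0.317, -0.717]] [-349.8, 409.3, 733.0]
top [[477.0, 0.0, 278.0], [0.0, 477.0, 203.1], [0.0, 0.0, 1.0]] [[0.024, -1.0, -0.011], [-0.998, -0.023, -0.05], [0.05, 0.013, -0.999]] [-155.0, 512.9, 949.1]
{'time_s': 0.1, 'joint_pos': array([ 1.01696023e+00,  5.33195500e-02,  1.61416939e+00,  1.72722780e-05,
        1.47599533e+00, -1.19021809e-01]), 'joint_vel': array([ 7.36603964e-05, -1.36329761e-03, -2.77922457e-03, -3.06206996e-03,
       -5.80796799e-04, -2.81986029e-04]), 'joint_efforts': array([ 4.86917143e-04, -3.94897556e+01, -3.71367288e+01, -9.58169744e-05,
        3.93704104e-03,  1.90303632e-05]), 'tcp_pos': array([263.15842067, 566.63068219, 403.56026134]), 'tcp_rot': array([-3.20342854e-04,  2.15699241e-01,  9.76459391e-01, -8.89946603e-04]), 'ft_force': array([0.31240627, 0.2096602 , 0.26581186]), 'torque': array([ 0.02809392, -0.0046293 , -0.00899879]), 'finger_force': 0.0, 'width': 85.67071824652612}
```

View pics/scene0.png

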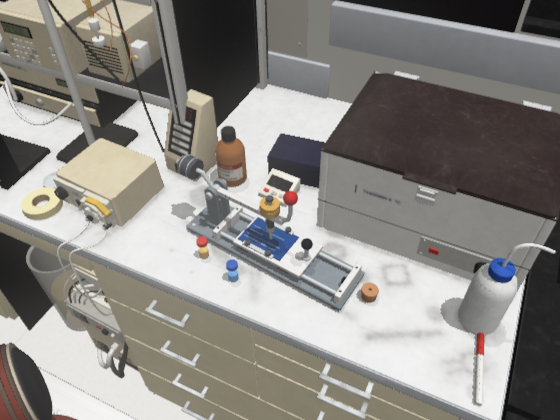

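View pics/top0.png

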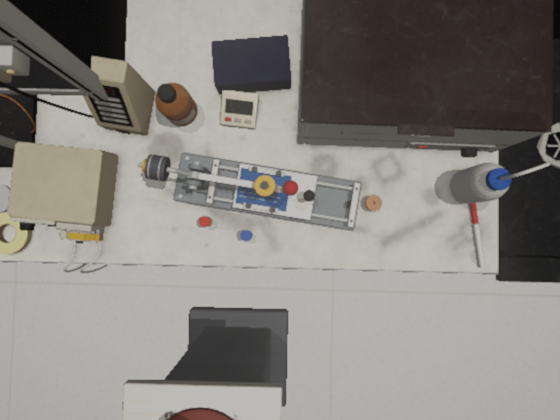

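The scene view shows the red ball at about (291,198), the knob at (307,244) and the stopper at (370,292). In the top view the ball is at (290,187), the knob at (309,196), the stopper at (374,203), and the vials at (204,222) and (246,236). The counterweight end is to the left (+y).

```bash
cat > h.py <<'E'
from cell import env
import cv2, numpy as np
def rays(f,px):
    p=np.linalg.inv(f["intrinsics"])@np.array([px[0],px[1],1.]); R=np.array(f["R"]); 
    return -R.T@f["t"], R.T@p
def tri(fs,pxs):
    A=np.zeros((3,3));b=np.zeros(3)
    for f,p in zip(fs,pxs):
        c,d=rays(f,p); d=d/np.linalg.norm(d); P=np.eye(3)-np.outer(d,d); A+=P;b+=P@c
    return np.linalg.solve(A,b)
def plane(f,px,z):
    c,d=rays(f,px); return c+d*(z-c[2])/d[2]
def blob(f,kind,near,r=16):
    hsv=cv2.cvtColor(f["frame"],cv2.COLOR_RGB2HSV); h,s,v=[hsv[...,i].astype(int) for i in range(3)]
    m={"red":((h<6)|(h>172))&(s>150)&(v>70),"black":(v<60),"brown":(h>5)&(h<16)&(s>90),"blue":(h>100)&(h<125)&(s>130),"brass":(h>14)&(h<25)&(s>120)}[kind].astype(np.uint8)
    w=np.zeros_like(m); cv2.circle(w,(int(near[0]),int(near[1])),r,1,-1); m&=w
    n,l,st,c=cv2.connectedComponentsWithStats(m)
    if n<2: return None
    i=1+np.argmax(st[1:,4]); (x,y),rad=cv2.minEnclosingCircle(np.argwhere(l==i)[:,::-1].astype(np.float32))
    return np.array([x,y]),rad,int(st[i,4]),c[i]
E
python3 - <<'E'
from h import *
S=env.grab_frame("scene");T=env.grab_frame("top")
P={}
for n,k,a,b,r in [("ball","red",(291,198),(290,187),14),("knob","black",(307,244),(309,196),10),("stop","brown",(370,292),(374,203),14),("v_red","red",(202,241),(204,222),9),("v_blue","blue",(232,266),(246,236),9)]:
    x,y=blob(S,k,a,r),blob(T,k,b,r); P[n]=tri([S,T],[x[3],y[3]])
    print(n,x[0].round(1),round(x[1],1),x[2],y[0].round(1),round(y[1],1),y[2],P[n].round(1))
    print("  plane z from T:",plane(T,y[3],P[n][2]).round(1))
E
python3 -c "
import cv2
a=cv2.imread('pics/top0.png')[130:260,130:400];cv2.imwrite('pics/topc.png',cv2.resize(a,None,fx=2.9,fy=2.9,interpolation=cv2.INTER_CUBIC))"
```

```text
ball [290.3 197. ] 6.4 118 [290.7 187.2] 5.8 101 [ 534.7 -165.5  182.5]
  plane z from T: [ 534.9 -165.9  182.5]
knob [306.5 243.7] 5.0 80 [307. 199.] 0.0 1 [ 522.8 -200.3   86. ]
  plane z from T: [ 521.5 -197.6   86. ]
stop [368.8 292. ] 9.4 253 [373.  202.5] 7.4 170 [ 521.8 -332.8   15.8]
  plane z from T: [ 521.9 -333.1   15.8]
v_red [201.9 240.5] 4.2 47 [204. 221.] 4.5 64 [476.5  -0.8  46.4]
  plane z from T: [476.3  -0.5  46.4]Traceback (most recent call last):
  File "<stdin>", line 5, in <module>
TypeError: 'NoneType' object is not subscriptable
```

View pics/topc.png

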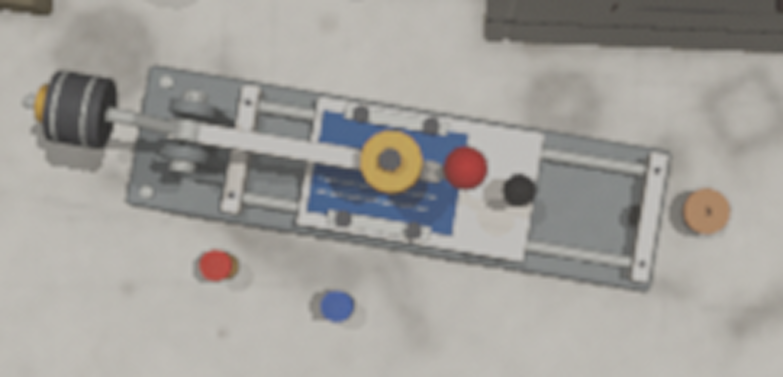

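The enlarged top view shows the plate corners at crop (152,66), (128,203), (670,152) and (648,290). The knob is at (519,190), the ball at (465,167), and the home bar is on the right near the stopper at (707,211).

```bash
python3 - <<'E'
from h import *
S=env.grab_frame("scene");T=env.grab_frame("top")
o=lambda p:np.array(p)/2.9+130
c=[plane(T,o(p),16) for p in [(152,66),(128,203),(670,152),(648,290)]]
print(np.round(c,1))
inn=(c[0]+c[1])/2; out=(c[2]+c[3])/2; u=(out-inn); print("len",np.linalg.norm(u)); u/=np.linalg.norm(u)
print("outward dir",u.round(4),"yaw",np.degrees(np.arctan2(u[1],u[0])))
org=inn+145*u; org2=out-225*u; print("origin",org.round(1),org2.round(1)); org=(org+org2)/2
ball=tri([S,T],[blob(S,"red",(291,198),14)[3],blob(T,"red",(290,187),14)[3]])
knob=tri([S,T],[blob(S,"black",(307,244),10)[0],o((519,190))])
vb=plane(T,o((337,306)),48)
yy=np.array([u[1],-u[0],0])  # tester y = z cross x, x=-u
yy=np.cross([0,0,1],-u)
for n,p in [("ball",ball),("knob",knob),("vb",vb),("vr",np.array([476.5,-.8,46])),("st",np.array([521.8,-332.8,15])),]:
    d=p-org; print(n,p.round(1),"tester",(-d@u).round(1),(d@yy).round(1),p[2].round(1))
E
```

```text
[[ 613.5   52.6   16. ]
 [ 517.5   66.1   16. ]
 [ 561.6 -308.6   16. ]
 [ 465.9 -295.    16. ]]
len 364.857045123236
outward dir [-0.142  -0.9899  0.    ] yaw -98.16415883393144
origin [544.9 -84.2  16. ] [545.7 -79.1  16. ]
ball [ 534.7 -165.5  182.5] tester -84.5 -1.4 182.5
knob [ 528.4 -201.4   80.8] tester -120.9 -0.3 80.8
vb [450.3 -83.4  48. ] tester -15.3 93.7 48.0
vr [476.5  -0.8  46. ] tester 70.2 79.6 46.0
st [ 521.8 -332.8   15. ] tester -252.0 -12.4 15.0
```

```bash
python3 -m inch '[[0,0,-0.5,0,0,1],[0,0,-0.5,0,0,1],[0,0,-0.5,0,0,1],[0,0,-0.5,0,0,1],[0,0,-0.5,0,0,1]]' 1 20
python3 -m inch '[[0,0,0,0,0,1],[0,0,0,0,0,1],[0,0,0,0,0,0.32],[0,0,0,0,0,0]]'
```

```text
time_s: 0.92
tcp_pos: [263.2, 566.8, 480.1]
tcp_rot: [0.0, 0.61, 0.792, -0.0]
ft_force: [-0.4, -0.1, -0.4]
width: -0.2
finger_force: 0.0
time_s: 1.42
tcp_pos: [263.3, 566.8, 479.6]
tcp_rot: [0.0, 0.755, 0.656, -0.0]
ft_force: [0.7, -0.6, 0.8]
width: 0.0
finger_force: 0.0
```

```bash
python3 -m inch '[[-0.945,0.476,0,0,0,0],[-0.945,0.476,0,0,0,0],[-0.945,0.476,0,0,0,0],[-0.945,0.476,0,0,0,0],[-0.945,0.476,0,0,0,0]]' | grep -E 'pos|force'
python3 -m inch '[[-0.945,0.476,0,0,0,0],[-0.945,0.476,0,0,0,0],[-0.945,0.476,0,0,0,0],[-0.945,0.476,0,0,0,0],[-0.945,0.476,0,0,0,0]]' | grep -E 'pos|force'
python3 -m inch '[[-0.945,0.476,0,0,0,0],[-0.945,0.476,0,0,0,0],[-0.945,0.476,0,0,0,0],[-0.945,0.476,0,0,0,0],[-0.945,0.476,0,0,0,0]]' | grep -E 'pos|force'
```

```text
tcp_pos: [314.1, 415.4, 479.7]
ft_force: [1.0, 0.7, 0.7]
finger_force: 0.0
tcp_pos: [364.7, 265.0, 479.8]
ft_force: [0.7, -0.4, 0.3]
finger_force: 0.0
tcp_pos: [415.4, 114.6, 479.9]
ft_force: [0.1, -0.1, 0.2]
finger_force: 0.0
```

```bash
python3 -m inch '[[-0.945,0.476,0,0,0,0],[-0.945,0.476,0,0,0,0],[-0.945,0.476,0,0,0,0],[-0.945,0.476,0,0,0,0],[-0.945,0.476,0,0,0,0]]' | grep -E 'pos|force'
python3 -m inch '[[-0.945,0.476,0,0,0,0],[-0.945,0.476,0,0,0,0],[-0.945,0.476,0,0,0,0],[-0.945,0.476,0,0,0,0],[-0.945,0.476,0,0,0,0]]' | grep -E 'pos|force'
python3 -m inch '[[-0.945,0.476,0,0,0,0],[-0.3,0,0,0,0,0],[0,0,0,0,0,0]]'
cat >> h.py <<'E'
org=np.array([545.3,-81.7,0]);u=np.array([-.142,-.9899,0])
def tester(p):
    d=np.array(p)-org; return np.array([-d@u,d@np.array([-.9899,.142,0]),p[2]]).round(1)
def world(t): return org-t[0]*u+t[1]*np.array([-.9899,.142,0])+np.array([0,0,t[2]])
def proj(f,X):
    q=f["intrinsics"]@(np.array(f["R"])@X+f["t"]); return q[:2]/q[2]
E
python3 - <<'E'
from h import *
s=env.state(); print(tester(s["tcp_pos"]),s["time_s"])
f=env.grab_frame("scene"); cv2.imwrite("pics/s1.png",cv2.resize(cv2.cvtColor(f["frame"],cv2.COLOR_RGB2BGR)[60:340,160:440],None,fx=2.1,fy=2.1))
p=tester(s["tcp_pos"]); print("tip173",proj(f,world(p-[0,0,173])),"186",proj(f,world(p-[0,0,186])))
E
```

```text
tcp_pos: [466.1, -35.8, 479.9]
ft_force: [0.7, -0.0, -0.2]
finger_force: 0.0
tcp_pos: [516.9, -186.2, 479.7]
ft_force: [-0.5, -1.0, 0.7]
finger_force: 0.0
time_s: 4.92
tcp_pos: [525.3, -224.3, 479.6]
tcp_rot: [-0.0, 0.755, 0.655, 0.0]
ft_force: [-0.7, -1.5, 0.5]
width: 0.2
finger_force: 0.0
[-144.    -0.5  479.6] 4.925
tip173 [323.74158284 154.16014818] 186 [323.30396157 160.68925368]
```

View pics/s1.png

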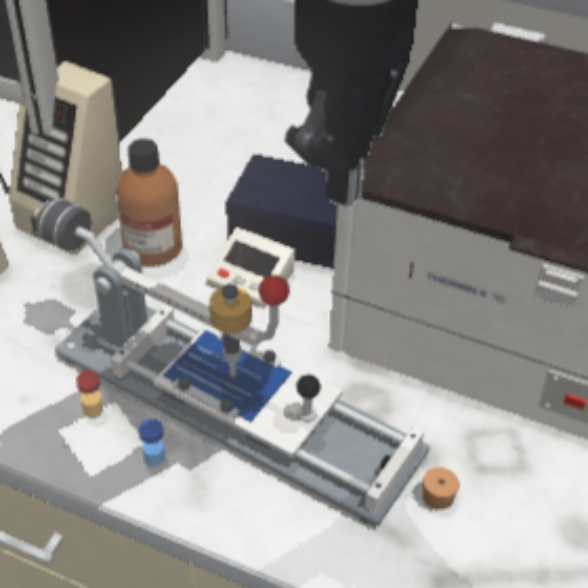

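The scene crop shows the fingertips at crop (342,202), i.e. image (323,156). That matches the computed tip at 173 to 176 mm ahead of the TCP, with the tool out beyond the ball and clear of the oven. Next I lower beside the ball and make first contact.

```bash
python3 -m inch '[[0,0,0.9,0,0,0],[0,0,0.9,0,0,0],[0,0,0.9,0,0,0],[0,0,0.9,0,0,0],[0,0,0.8,0,0,0]]'| grep -E 'pos|ft'
python3 -m inch '[[0.4,0,0,0,0,0],[0.4,0,0,0,0,0],[0.2,0,0,0,0,0],[0.1,0,0,0,0,0],[0,0,0,0,0,0]]'| grep -E 'time|pos|ft'
python3 - <<'E'
from h import *
print(tester(env.state()["tcp_pos"]))
E
```

```text
tcp_pos: [525.3, -222.9, 347.0]
ft_force: [0.1, 0.5, -0.2]
time_s: 6.22
tcp_pos: [530.3, -191.4, 348.3]
ft_force: [0.4, 0.4, 0.2]
[-110.7   -0.8  348.3]
```

```bash
python3 - <<'E'
import numpy as np
th=np.arange(0,1.11,.06); a=th+np.arctan2(70,175)
x=90-188.5*np.cos(a); z=110+188.5*np.sin(a)
X=x-24; Z=z+175-8+8*np.clip(th/0.6,0,1)+3*np.clip((th-.6)/.4,0,1)
for i in range(len(th)): print(round(th[i],2),round(X[i],1),round(Z[i],1), np.round([(X[i]-X[i-1])/30,-(Z[i]-Z[i-1])/30],2) if i else "")
E
```

```text
0.0 -109.0 347.0 
0.06 -104.5 358.2 [ 0.15 -0.37]
0.12 -99.4 369.1 [ 0.17 -0.36]
0.18 -93.7 379.6 [ 0.19 -0.35]
0.24 -87.4 389.8 [ 0.21 -0.34]
0.3 -80.5 399.6 [ 0.23 -0.33]
0.36 -73.1 409.0 [ 0.25 -0.31]
0.42 -65.3 417.9 [ 0.26 -0.3 ]
0.48 -56.9 426.3 [ 0.28 -0.28]
0.54 -48.1 434.2 [ 0.29 -0.26]
0.6 -38.9 441.6 [ 0.31 -0.25]
0.66 -29.3 448.1 [ 0.32 -0.22]
0.72 -19.4 453.9 [ 0.33 -0.2 ]
0.78 -9.2 459.2 [ 0.34 -0.18]
0.84 1.3 463.9 [ 0.35 -0.15]
0.9 12.0 467.9 [ 0.36 -0.13]
0.96 23.0 471.2 [ 0.36 -0.11]
1.02 34.1 473.8 [ 0.37 -0.08]
1.08 45.3 475.4 [ 0.37 -0.05]
```

```bash
python3 -m inch '[[0.12,0,0,0,0,0],[0.15,0,-0.2,0,0,0],[0.15,0,-0.36,0,0,0],[0.17,0,-0.36,0,0,0],[0,0,0,0,0,0]]'| grep -E 'time|pos|ft'
cat > look.py <<'E'
from h import *
from scipy.optimize import minimize_scalar
s=env.state(); p=tester(s["tcp_pos"]); print(p,s["ft_force"].round(1),s["time_s"])
S=env.grab_frame("scene"); T=env.grab_frame("top")
B=lambda t: world([90-188.5*np.cos(t+.3805),0,110+188.5*np.sin(t+.3805)])
for n,f in (("S",S),("T",T)):
    best=None
    for t in np.arange(-.05,1.5,.05):
        b=blob(f,"red",proj(f,B(t)),9)
        if b and (best is None or b[2]>best[2]): best=b
    if best is None: print(n,"none"); continue
    th=np.arange(-.1,1.6,.005); e=[np.linalg.norm(proj(f,B(t))-best[3]) for t in th]
    print(n,best[3].round(1),best[2],"theta",round(th[np.argmin(e)],3),"err",round(min(e),1))
k=blob(S,"black",proj(S,world([-121,0,80])),9); print("knob",k and (k[0].round(1),k[2]))
E
python3 look.py
```

```text
time_s: 6.85
tcp_pos: [532.9, -174.5, 376.9]
ft_force: [-0.6, -5.6, 2.7]
[-93.6  -0.9 376.9] [-0.6 -5.6  2.7] 6.85
S [282.4 182.7] 39 theta 0.18 err 0.6
T none
knob (array([306.5, 243.7]), 80)
```

```bash
python3 -m inch '[[0.21,0,-0.36,0,0,0],[0.23,0,-0.34,0,0,0],[0.25,0,-0.32,0,0,0],[0.26,0,-0.3,0,0,0],[0.1,0,-0.1,0,0,0]]'| grep -E 'time|pos|ft'
python3 look.py
```

```text
time_s: 7.58
tcp_pos: [537.4, -143.1, 419.1]
ft_force: [0.9, -6.4, 4.0]
[-61.9  -0.9 419.1] [ 0.9 -6.4  4. ] 7.575
S [266.  158.2] 58 theta 0.455 err 0.4
T none
knob (array([306.5, 243.7]), 80)
```

```bash
python3 -m inch '[[0.28,0,-0.33,0,0,0],[0.29,0,-0.3,0,0,0],[0.31,0,-0.27,0,0,0],[0.32,0,-0.24,0,0,0],[0.2,0,-0.12,0,0,0]]'| grep -E 'time|pos|ft'
python3 look.py
```

```text
time_s: 8.3
tcp_pos: [543.1, -100.3, 455.9]
ft_force: [0.3, -0.4, 0.0]
[-18.7  -0.5 455.9] [ 0.3 -0.4  0. ] 8.3
S [245.3 137.9] 63 theta 0.715 err 1.4
T none
knob (array([306.5, 243.7]), 80)
```

```bash
python3 -m inch '[[0.3,0,-0.2,0,0,0],[0.33,0,-0.18,0,0,0],[0.35,0,-0.14,0,0,0],[0.3,0,-0.1,0,0,0],[0.1,0,0,0,0,0]]'| grep -E 'time|pos|ft'
python3 look.py
```

```text
time_s: 9.02
tcp_pos: [549.0, -59.5, 474.6]
ft_force: [0.8, 0.2, -0.3]
[ 22.5  -0.5 474.6] [ 0.8  0.2 -0.3] 9.025
S [242.7 132.3] 118 theta 0.765 err 1.2
T none
knob (array([306.5, 243.7]), 79)
```

```bash
python3 - <<'E'
from h import *
f=env.grab_frame("scene"); cv2.imwrite("pics/s2.png",cv2.resize(cv2.cvtColor(f["frame"],cv2.COLOR_RGB2BGR)[40:280,140:380],None,fx=2.4,fy=2.4))
print(blob(f,"red",(243,132),25))
for t in(.7,.8,.9,1,1.2,1.45):print(t,proj(f,world([90-188.5*np.cos(t+.3805),0,110+188.5*np.sin(t+.3805)])).round(1))
E
python3 look.py
```

```text
(array([242.5, 132.5]), 6.670932292938232, 117, array([242.71794872, 132.33333333]))
0.7 [247.3 137.9]
0.8 [238.8 130.6]
0.9 [230.1 124.1]
1 [221.3 118.4]
1.2 [203.9 109.7]
1.45 [183.8 104.4]
[ 21.9  -0.5 474.1] [-0.2  1.  -0.9] 9.175
S [242.7 132.3] 117 theta 0.765 err 1.2
T none
knob (array([306.5, 243.7]), 79)
```

View pics/s2.png

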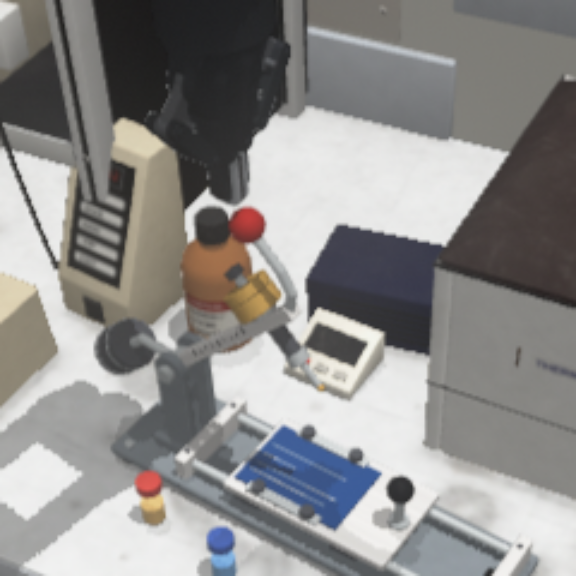

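The crop shows the ball at crop (247,224), angle about 0.77, standing right near balance. The finger slid over its top, with the tip at crop (228,198). I lift slightly, step back outwards over the ball and come down again on its outer side.

```bash
python3 -m inch '[[0,0,-0.4,0,0,0]]'| grep -E 'time|pos|ft'
python3 look.py
```

```text
time_s: 9.4
tcp_pos: [548.7, -60.5, 485.3]
ft_force: [0.4, -0.3, 0.1]
[ 2.150e+01 -4.000e-01  4.853e+02] [ 0.4 -0.3  0.1] 9.4
S [242.6 132.1] 118 theta 0.765 err 1.2
T none
knob (array([306.5, 243.7]), 80)
```

```bash
python3 -m inch '[[-0.8,0,0,0,0,0],[-0.75,0,0,0,0,0],[0,0,0.5,0,0,0],[0,0,0.62,0,0,0],[0,0,0,0,0,0]]'| grep -E 'time|pos|ft'
python3 look.py
```

```text
time_s: 10.12
tcp_pos: [542.0, -105.6, 449.3]
ft_force: [0.2, 0.1, 0.1]
[-2.410e+01 -1.000e-01  4.493e+02] [0.2 0.1 0.1] 10.125
S [241.9 134.1] 121 theta 0.76 err 0.7
T none
knob (array([306.5, 243.7]), 80)
```

```bash
python3 -m inch '[[0.35,0,-0.02,0,0,0],[0.25,0,-0.1,0,0,0],[0.25,0,-0.1,0,0,0],[0.25,0,-0.09,0,0,0]]'| grep -E 'time|pos|ft'
python3 look.py
```

```text
time_s: 10.72
tcp_pos: [547.1, -72.9, 462.7]
ft_force: [-0.0, 0.4, 0.7]
[  8.9  -0.6 462.7] [-0.   0.4  0.7] 10.725
S [229.6 124.4] 71 theta 0.9 err 0.5
T none
knob (array([306.5, 243.7]), 79)
```

```bash
python3 -m inch '[[0.3,0,-0.04,0,0,0],[0.3,0,-0.04,0,0,0],[0.1,0,0,0,0,0],[0,0,0,0,0,0]]'| grep -E 'time|pos|ft'
python3 look.py; python3 look.py
```

```text
time_s: 11.32
tcp_pos: [550.0, -52.6, 464.3]
ft_force: [-0.5, -0.2, 0.2]
[ 29.5  -0.5 464.3] [-0.5 -0.2  0.2] 11.325
S [207.8 111.2] 102 theta 1.155 err 0.1
T none
knob (array([306.5, 243.7]), 79)
[ 29.2  -0.5 464.3] [ 0.3 -0.4 -0.1] 11.425
S [200.7 107.8] 127 theta 1.24 err 0.7
T none
knob (array([306.5, 243.7]), 79)
```

```bash
python3 -m inch '[[-0.5,0,-0.3,0,0,0],[-0.8,0,0,0,0,0],[-0.9,0,0,0,0,0],[-0.9,0,0,0,0,0],[-0.8,0,0,0,0,0]]'| grep -E 'time|pos|ft'
python3 look.py
python3 - <<'E'
from h import *
f=env.grab_frame("scene"); cv2.imwrite("pics/s3.png",cv2.resize(cv2.cvtColor(f["frame"],cv2.COLOR_RGB2BGR)[40:320,120:400],None,fx=2.1,fy=2.1))
E
```

```text
time_s: 12.15
tcp_pos: [533.0, -170.6, 474.3]
ft_force: [0.4, 0.6, -0.2]
[-8.980e+01 -4.000e-01  4.743e+02] [ 0.4  0.6 -0.2] 12.15
S [183.3 103.1] 116 theta 1.46 err 1.3
T [137.9 155.4] 202 theta 1.46 err 0.8
knob (array([306.5, 243.7]), 79)
```

View pics/s3.png

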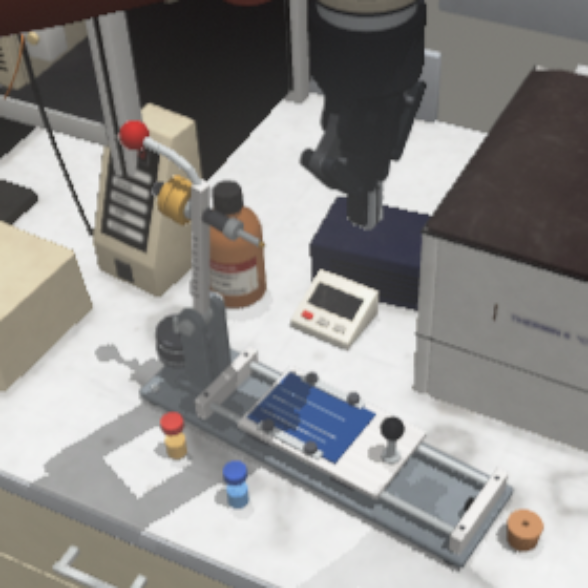

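The beam is leaning back on its rest, with the ball at crop (134,135) and the angle about 1.45. The knob, panel, vials and stopper have not moved. Next I lower beside the knob's inner side.

```bash
python3 -m inch '[[0.05,0,0.9,0,0,0],[0,0,1,0,0,0],[0,0,1,0,0,0],[0,0,1,0,0,0],[0,0,1,0,0,0]]'| grep -E 'time|pos|ft'
python3 -m inch '[[0,0,1,0,0,0],[0,0,0.8,0,0,0],[0,0,0.6,0,0,0],[0,0,0.3,0,0,0],[0,0,0,0,0,0]]'| grep -E 'time|pos|ft'; python3 look.py
```

```text
time_s: 12.92
tcp_pos: [533.8, -166.7, 326.0]
ft_force: [0.8, 0.5, 0.9]
time_s: 13.55
tcp_pos: [533.7, -167.1, 245.2]
ft_force: [-0.4, 0.2, 0.0]
[-86.1  -0.6 245.2] [-0.4  0.2  0. ] 13.55
S none
T [137.8 155.4] 204 theta 1.46 err 0.8
knob (array([306.5, 243.8]), 82)
```

```bash
python3 -m inch '[[-0.3,0,0,0,0,0],[-0.3,0,0,0,0,0],[-0.3,0,0,0,0,0],[-0.3,0,0,0,0,0],[-0.3,0,0,0,0,0]]'| grep -E 'time|pos|ft'
python3 -m inch '[[-0.3,0,0,0,0,0],[-0.3,0,0,0,0,0],[-0.2,0,0,0,0,0],[-0.1,0,0,0,0,0],[0,0,0,0,0,0]]'| grep -E 'time|pos|ft'
python3 - <<'E'
from h import *
print(tester(env.state()["tcp_pos"]))
f=env.grab_frame("scene")
for t in (50,70,80,90,95,100): print(t,proj(f,world([-88-t,0,80])).round(1))
print(blob(f,"black",proj(f,world([-88-85,0,80])),16))
E
```

```text
time_s: 14.28
tcp_pos: [527.2, -212.4, 245.5]
ft_force: [0.5, 1.3, 0.3]
time_s: 14.9
tcp_pos: [523.3, -238.7, 245.2]
ft_force: [0.9, -0.1, 0.2]
[-158.5   -0.6  245.2]
50 [314.4 248. ]
70 [323.9 252.7]
80 [328.6 255. ]
90 [333.5 257.4]
95 [335.9 258.6]
100 [338.3 259.8]
(array([324.5, 248. ]), 10.30786418914795, 151, array([323.1192053 , 248.74834437]))
```

```bash
python3 -m inch '[[-0.1,0,0,0,0,0],[-0.1,0,0,0,0,0],[0,0,0,0,0,0]]'| grep -E 'pos|ft'
python3 -m inch '[[-0.07,0,0,0,0,0],[0,0,0,0,0,0]]'| grep -E 'pos|ft'
```

```text
tcp_pos: [522.5, -244.6, 245.3]
ft_force: [-0.6, 0.6, 0.3]
tcp_pos: [522.4, -245.9, 245.3]
ft_force: [0.6, 4.7, 0.6]
```

```bash
python3 -m inch '[[-0.05,0,0,0,0,0],[0,0,0,0,0,0]]'| grep -E 'pos|ft'
python3 -m inch '[[-0.05,0,0,0,0,0],[0,0,0,0,0,0],[0,0,0,0,0,0]]'| grep -E 'pos|ft'
```

```text
tcp_pos: [522.4, -246.5, 245.2]
ft_force: [1.4, 8.8, 2.6]
tcp_pos: [522.3, -247.1, 245.2]
ft_force: [1.5, 13.8, 4.1]
```

Force rises at 0.6 mm per step, so the table is hard against its end stop. I back off inwards, lift clear and check.

```bash
python3 -m inch '[[0.2,0,0,0,0,0],[0.5,0,0,0,0,0],[0.1,0,-0.5,0,0,0],[0,0,-1,0,0,0],[0,0,-1,0,0,0]]'| grep -E 'pos|ft'
python3 -m inch '[[0,0,-1,0,0,0],[0,0,-1,0,0,0],[0,0,-1,0,0,0],[0,0,-0.5,0,0,0],[0,0,0,0,0,0]]'| grep -E 'time|pos|ft'
python3 look.py | head -3
python3 - <<'E'
from h import *
S=env.grab_frame("scene");T=env.grab_frame("top")
k=blob(S,"black",proj(S,world([-185,0,80])),10); print(k, tester(plane(S,k[0],80)))
cv2.imwrite("pics/s4.png",cv2.resize(cv2.cvtColor(S["frame"],cv2.COLOR_RGB2BGR)[40:320,120:400],None,fx=2.1,fy=2.1))
E
```

```text
tcp_pos: [525.4, -225.7, 322.4]
ft_force: [0.2, -1.3, 0.0]
time_s: 17.45
tcp_pos: [525.4, -225.8, 427.2]
ft_force: [0.3, -0.3, -0.0]
[-145.5   -0.8  427.2] [ 0.3 -0.3 -0. ] 17.45
S [183.3 103.1] 117 theta 1.46 err 1.2
T [137.9 155.4] 202 theta 1.46 err 0.8
(array([338.06716919, 259.15670776]), 5.266091823577881, 92, array([338.05434783, 259.13043478])) [-186.9   -1.1   80. ]
```

View pics/s4.png

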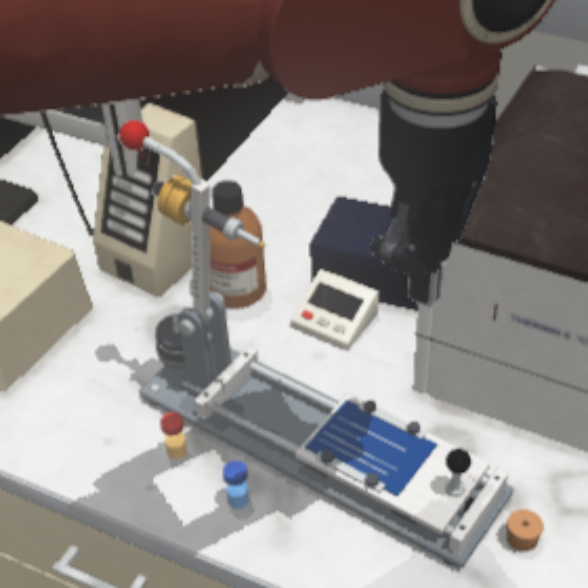

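The table is home: the knob is at crop (458,460), tester x about -187 to -188. The beam is on its rest, the vials and stopper are where they stood, and the arm is clear.

```bash
python3 -c "
from cell import env
print(env.job_done())"
```

```text
the job is handed in; nothing more can be done
None
```

The job is handed in, with no verdict returned: in the last pictures the beam leans back on its rest (about 1.45 rad), the table is hard against its end stop, the vials and stopper are where they stood, and the arm is clear.

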